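# Clamp a terminal housing with the knob under the guard

### The job

Take the terminal housing out of the cardboard tray and set it down in the nest of the clamping fixture. Then reach through the round opening of the guard, without leaning on the guard, and turn the clamp knob clockwise until the jaw holds the housing firmly against the end stop: feel for the bite and stop there, for overtightening marks the housing. Leave the other things where they are.

Things in the scene. Friction and masses are not known exactly. Their poses are not given: they have to be found in the camera images.
- housing: Terminal housing: grey plastic block, 40 mm (its x) by 64 mm (its y) by 34 mm high, a row of brass terminals on top, about 0.18 kg. Origin: centre of its underside, z up. Lies loose in one of the two tray compartments; grip it across its 40 mm width. It may go into the nest either way round.
- tray: Open cardboard tray, fixed, 228 mm (its x) by 120 mm (its y), walls 26 mm high and 3 mm thick, floor 3 mm thick, one divider: two compartments about 110 by 114 mm with centres at x = -56 and +56 mm. Origin: centre of its underside. One compartment holds the housing, the other a flat cover.
- fixture: Clamping fixture bolted to the bench: aluminium base plate 12 mm thick, 130 mm (its x) by 222 mm (its y, -90 to +132 mm). Origin: on the bench, z up. A steel end stop, 46 mm wide, 22 mm high above the plate, closes the nest's -y end; it is set by hand, its face anywhere from y = -63.1 to -59.9 mm. Knob axis at x = 0, y = +77 mm.
- nest (a point): Nest floor (plate top, 12 mm above the bench) at fixture x = 0, y = -24.5 mm; axes as the fixture's. Between two rails along y, 47 mm apart, 6 mm high, 8 mm wide. A housing centred here, long side along y, has at least 3.3 mm of play at stop, jaw (knob as found) and each rail; clamping slides it along y by a few mm.
- jaw: Steel clamp jaw with a black rubber face, on a stiff spring, 36 mm wide, 20 mm high; slides along the fixture's -y towards the stop as the knob is turned clockwise, 9 mm per rad. Origin: centre of the lower edge of its face. Held firmly: it presses on the housing with 8 to 28 N; above 40 N it marks it. Until the housing meets the stop it just pushes it along with about 1 N.
- knob: Black clamp knob: skirt 48 mm across, 6 mm high, on it a bar grip 46 mm long (its x), 12 mm thick (its y), 20 mm high, top of the bar 19 mm below the guard plate. Origin: on the axis, underside of the skirt, 38 mm above the bench. Clockwise from above closes; found 0 to 0.35 rad from its open end, where its axes lie along the fixture's.
- knob_grip (a point): On the knob's axis, half way up the bar, 54 mm above the bench; x along the bar. Turning freely takes 0.12 to 0.19 N m; the bite comes 1.1 to 1.45 rad from the open end (stop at 1.9), then each 10 N of jaw force adds 0.09 N m and about 0.03 rad of hand turn. Let go, friction holds it, up to about 20 N of jaw force.
- cover: Flat grey plastic cover, 46 by 70 mm, 6 mm thick with a low rib (10 mm over all), loose in the other tray compartment. Not part of the job. Origin: centre of its underside.
- parts_bin: Open black plastic bin, 90 by 130 mm, 55 mm high, with small brass parts in it, loose on the bench. Not part of the job. Origin: centre of its underside.
- tape: Roll of plain paper labels, 90 mm across with a 52 mm hole, 30 mm high, lying flat on the bench. Not part of the job. Origin: centre of its underside.
- guard: Guard over the knob: dark steel plate, 112 mm (x) by 102 mm (y), 3 mm thick, on four 10 mm square posts at x = +-48, y = +-43 mm, with a round opening 76 mm across on the knob's axis. Origin: middle of the opening at the plate's top, 86 mm above the bench; axes as the fixture's. Bear on it with no more than 20 N.
There are look-alikes about, which are no part of the job. Of the things like the housing, leave any that is red; of the rest the smaller one is meant.

How it is judged:
By the outcome, as a careful person would: the job done as asked, in the order asked, and still so for the second after the job is handed in, with the robot touching nothing.
It also fails if it takes over 67 s, if anything falls off the work surface, if the arm or the gripper's body presses on something with over 40 N, if the wrist force passes 120 N, or if a joint passes its speed limit or range.

### The arm

A 7-joint arm with a two-finger parallel gripper is mounted at the origin on the work surface. World frame = base frame: x ahead of the robot, y to its left, z up, the work surface at z = 0. Lengths are in m, angles in degrees, forces in N, time in s.
With the tool pointing down it reaches from about 0.425 to 0.875 m from the base axis. Payload 4.7 kg.
Tool frame: the origin (TCP) lies at the very end of the fingers, on their centre line; the grasp point (between the pads) lies 19 mm behind it; z points along the fingers, y is the line along which they close (so a half turn about z gives the same grasp; the last joint's range is limited). The gripper opens to 87 mm and grips with 3 to 60 N. Pads are 19 mm wide; open, the fingers measure 117 mm over their backs; the gripper's body (75 mm by 190 mm) begins 51 mm behind the grasp point.
Start: joints at [72.084, 18.392, -4.016, 83.108, 1.295, 78.541, -3.26], TCP at [0.209, -0.616, 0.223] pointing down, gripper open.
Joint ranges: [-163.93, 163.93], [-17.29, 119.83], [-79.2, 71.16], [3.27, 140.29], [-89.18, 269.18], [5.43, 117.66], [-154.24, 154.24]. Speed limits (degrees/s): [147.25, 147.25, 180, 180, 180, 180, 180].

### API

Orientations are given as [roll, pitch, yaw] about the fixed x, y, z axes, in that order (R = Rz(yaw) Ry(pitch) Rx(roll)).
In Python, from cell import get_obs, read_camera, sign_off, silhouettes gives the robot as it stands.
- The arm moves only by the tool play_rows, never from a script. Its argument "steps" is a list that holds one entry, the list of rows, each a list of 7 numbers: the shift along the tool's x, y, z in m, then the turn, a rotation vector about the tool's x, y, z in rad, then the finger opening in m, from 0 to 0.087. A call has 1 to 12 rows; each row shifts and turns the commanded pose from where the row before left it, along the tool's axes as they then stand; what a row does not reach is not made up. A row lasts 1/10 s, in which the tool goes at most 50 mm and 8.59 degrees, less where a joint would pass 70% of its speed; a pose out of reach is approached as far as the arm can. A call is refused whole if a number of a shift passes 0.05 or a number of a turn 0.15, either way. A call with a gripper value outside its range is refused whole. The fingers move at their own pace and stop on an object; "force" is the grip in N (left out, the last holds). Time passes only in rows, so rows that do not move let the fingers close. It gives the time, the measured TCP pose, the force, the opening and the grip force at its end, in the units of the state.
- get_obs(): the state, without advancing time (a new reading comes with each control period).
- read_camera(name): name is "scene" or "top"; returns a dict with "frame" (480x640x3 uint8, red, green, blue), "intrinsics" (3x3 intrinsics, pixels), "view" (4x4, takes a point from world to camera coordinates). Camera axes: x right, y up, looking along -z (the intrinsics and any distortion apply to the point x, -y, -z); pixel columns grow to the right and rows downward; lengths in m; the calibration is good to about 2 mm. A picture is of the moment at which its call begins. There is no depth.
- sign_off(): hands the job in; it is judged then, once.
Trained networks look in the newest picture that a camera, given by its name, has taken for a name from the list of things; names that differ only in an ending like _2 or _b are one class to them, and where a whole thing is asked for, a point or a joint stands for the part that bears it (a point fixed in the world has none). Each returns a list of dicts, best first, with "p" (0 to 1); they miss things now and then, are a little off and sometimes report something else, mostly with a low value. They report only what shows in the picture. A call takes as long as a camera call. They do not tell look-alikes from the thing itself.
- silhouettes(camera, name): "pixels" (480x640 bool, what is visible of it) and "extent" ([left, top, right, bottom] in pixels, round what is visible of it).
The state is a dict: "time_s": time; "qpos": joint angles; "joint_velocities": joint speeds; "effort": joint torques, N m; "tool_pos": TCP position; "tool_rot": TCP orientation; "force": force on the tool from outside, world axes, zero at the start; "wrist_torque": the same for the moment, N m; "grip_width": finger opening in m; "grasp_force": force on a finger pad.
Only numpy, scipy, OpenCV 4.12 (cv2) and the standard library are available. Lean on these libraries where they do the work, as an engineer would, in place of code of your own. Each camera call takes 0.05 s, during which the arm holds its last target. There are 200 camera calls.

## Working session

There is one attempt and no reset: what is moved stays moved. The work goes in short steps, Python scripts to look and compute and a tool call to move; the robot and the scene stay as the last step left them, time stands still between calls to the robot, and variables do not carry over. Pictures are saved under pics/ and viewed, at most 10 in all, crops included, and the job is handed in when it is done.

Besides the shell and the picture viewer there is one more tool, called after "Call:" in YAML: its name, and indented under it one key for each argument. play_rows: Moves the arm, as the interface text tells. Its arguments: {"type":"object","properties":{"steps":{"type":"array","items":{"type":"array","items":{"type":"array","items":{"type":"number"}}}},"force":{"type":"number"}},"required":["steps"]}

```bash
ls; mkdir -p pics
python3 - <<'E'
from cell import *
import cv2,numpy as np
o=get_obs(); print({k:np.round(v,3).tolist() for k,v in o.items()})
for c in ["scene","top"]:
    r=read_camera(c); cv2.imwrite(f"pics/{c}0.png",r["frame"][:,:,::-1]); print(c,r["intrinsics"],np.round(r["view"],4),[k for k in r])
    for n in ["housing","tray","fixture","jaw","knob","cover","guard"]:
        for d in silhouettes(c,n):
            if d["p"]>.2:
                ys,xs=np.nonzero(d["pixels"]); print(c,n,round(d["p"],2),d["extent"],xs.mean().round(1),ys.mean().round(1),len(xs),r["frame"][d["pixels"]].mean(0).round())
E
```

```text
pics
{'time_s': 0.0, 'qpos': [72.085, 18.439, -4.014, 83.176, 1.294, 78.539, -3.262], 'joint_velocities': [0.053, -0.032, -0.008, -0.02, -0.015, -0.027, -0.004], 'effort': [-0.0, -49.129, -0.404, -31.253, -0.064, 0.044, 0.0], 'tool_pos': [0.208, -0.615, 0.221], 'tool_rot': [-179.892, 0.005, 18.721], 'force': [-0.208, -0.286, -0.502], 'wrist_torque': [-0.004, 0.015, 0.018], 'grasp_force': 0.0, 'grip_width': 0.087}
scene [[510.87677448   0.         313.86757873]
 [  0.         510.87677448 239.16094483]
 [  0.           0.           1.        ]] [[-0.7105  0.7037 -0.0058  0.4406]
 [-0.394  -0.391   0.8318  0.1594]
 [ 0.5831  0.5932  0.555  -1.2569]
 [ 0.      0.      0.      1.    ]] ['frame', 'intrinsics', 'view']
scene housing 0.98 [162.8, 208.7, 202.9, 237.2] 183.1 222.0 771 [94. 53. 47.]
scene housing 0.97 [307.1, 222.1, 357.1, 265.0] 330.3 242.4 1677 [76. 70. 65.]
scene housing 0.79 [252.2, 203.6, 289.1, 231.3] 270.0 218.4 763 [74. 67. 60.]
scene tray 0.58 [229.6, 179.3, 340.6, 248.1] 285.2 210.7 3036 [95. 77. 62.]
scene fixture 0.86 [343.0, 261.1, 492.2, 370.8] 423.4 311.3 9371 [
[... 570 characters left out ...]
01 -6.974e-01]
 [ 0.000e+00  0.000e+00  0.000e+00  1.000e+00]] ['frame', 'intrinsics', 'view']
top housing 0.82 [467.0, 172.5, 506.4, 214.1] 484.1 193.9 1099 [89. 40. 24.]
top housing 0.8 [295.3, 258.8, 358.2, 304.7] 328.0 282.0 1638 [90. 81. 59.]
top tray 0.87 [382.8, 235.1, 477.0, 379.2] 427.7 306.2 7869 [121.  92.  57.]
top fixture 0.62 [112.9, 207.8, 279.9, 317.9] 196.3 263.5 10637 [103. 106. 105.]
top jaw 0.49 [195.4, 255.2, 213.1, 276.3] 203.6 265.4 236 [53. 55. 52.]
top knob 0.88 [152.6, 242.2, 182.6, 271.0] 167.5 254.8 658 [27. 28. 27.]
top cover 0.57 [403.2, 323.2, 450.2, 359.1] 426.7 340.2 1261 [89. 88. 84.]
top guard 0.94 [115.7, 212.5, 273.1, 294.3] 160.9 253.6 3169 [67. 71. 70.]
```

View pics/top0.png

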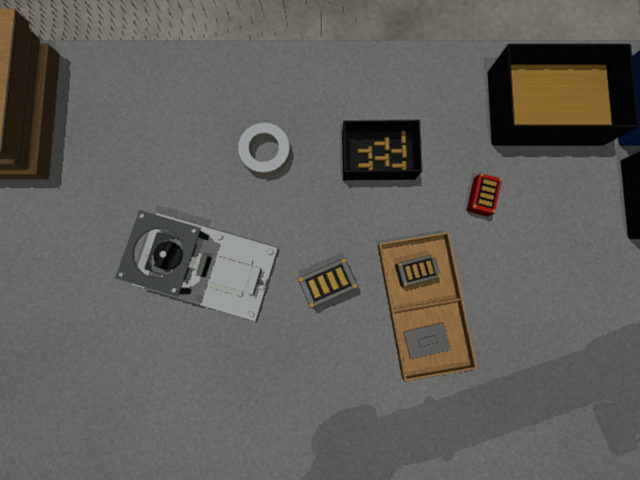

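View pics/scene0.png

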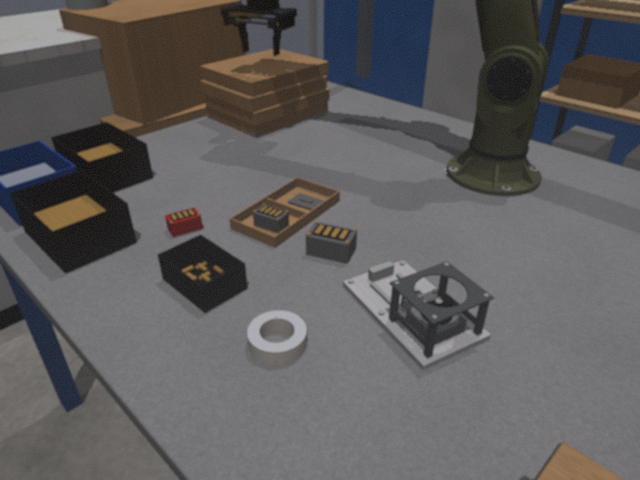

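The top view shows the wanted housing in the tray at (417,270), the cover at (427,340), the larger grey decoy at (328,282), and the red one at (484,195). The fixture is at about (197,265), with the guard on its left side. The scene view agrees: housing (270,217), decoy (331,242), fixture (418,310).

Run:
```python
import cv2,numpy as np
t=cv2.imread("pics/top0.png");s=cv2.imread("pics/scene0.png")
f=lambda im,x,y,w,h,k:cv2.convertScaleAbs(cv2.resize(im[y:y+h,x:x+w],None,fx=k,fy=k,interpolation=cv2.INTER_CUBIC),alpha=1.5)
cv2.imwrite("pics/c1.png",f(t,110,205,180,120,4))
a=f(s,335,255,160,120,5); cv2.imwrite("pics/c2.png",a)
```

```text
(no output)
```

View pics/c1.png

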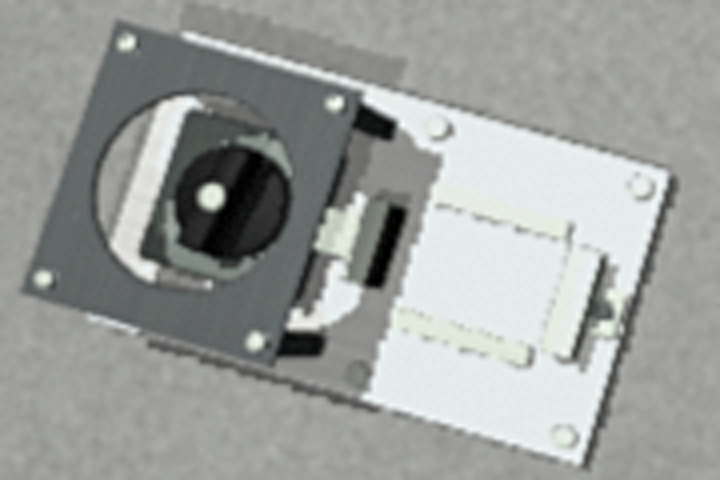

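View pics/c2.png

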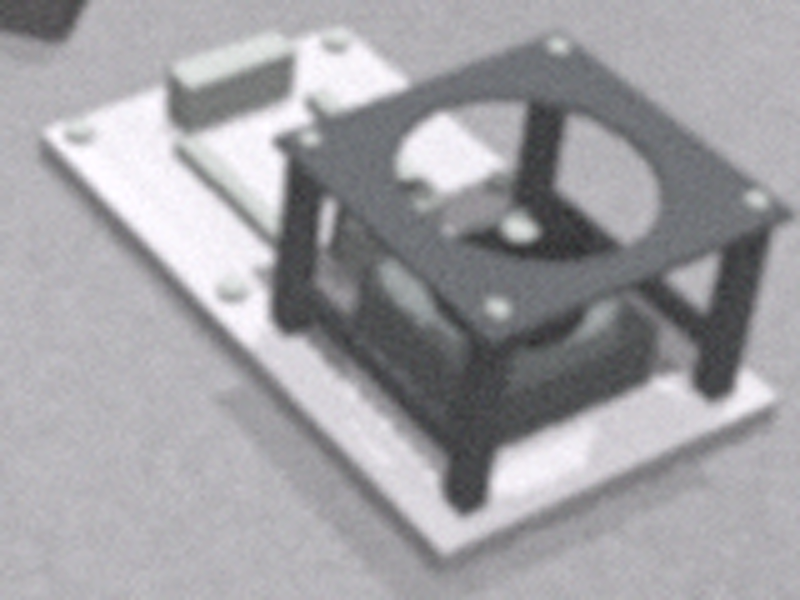

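```bash
cat > h.py <<'E'
import numpy as np,cv2
from cell import *
K={"scene":(510.877,313.868,239.161),"top":(445.510,320.148,233.826)}
V={}
def view(c):
    if c not in V: V[c]=read_camera(c)["view"]
    return V[c]
def proj(c,P):
    P=np.atleast_2d(P); f,cx,cy=K[c]; q=P@view(c)[:3,:3].T+view(c)[:3,3]
    return np.c_[cx+f*q[:,0]/-q[:,2], cy+f*q[:,1]/q[:,2]]
def place(p,L):  # p=x,y,yaw(rad)
    L=np.atleast_2d(L).astype(float); c,s=np.cos(p[2]),np.sin(p[2])
    return np.c_[p[0]+c*L[:,0]-s*L[:,1],p[1]+s*L[:,0]+c*L[:,1],L[:,2]]
E
python3 - <<'E'
from h import *
from scipy.optimize import least_squares as ls
t=np.array([(117,22,56,128,86),(360,95,56,26,86),(23,292,-56,128,86),(674,175,65,-90,12),(585,465,-65,-90,12),(126,42,48,120,87),(335,103,48,34,87),(255,341,-48,34,87),(43,278,-48,120,87)],float)
s=np.array([(560,46,-48,34,87),(310,138,48,34,87),(757,200,-48,120,87),(497,308,48,120,87),(45,135,65,-90,12),(440,552,65,132,12),(775,400,-65,132,12),(350,28,-65,-90,12)],float)
ut=np.c_[110+(t[:,0]+.5)/4-.5,205+(t[:,1]+.5)/4-.5]; us=np.c_[335+(s[:,0]+.5)/5-.5,255+(s[:,1]+.5)/5-.5]
for cams in (("top",),("scene",),("top","scene")):
    def r(p):
        o=[]
        if "top" in cams:o.append(proj("top",place(p,t[:,2:]/1000))-ut)
        if "scene" in cams:o.append(proj("scene",place(p,s[:,2:]/1000))-us)
        return np.concatenate(o).ravel()
    z=ls(r,[.52,.24,.3]); print(cams,z.x.round(4),np.degrees(z.x[2]).round(2),np.abs(z.fun).max().round(2)); 
print(z.fun.reshape(-1,2).round(1).tolist())
p=z.x
for n,l in dict(nest=(0,-.0245,.012),knob=(0,.077,.054)).items(): print(n,place(p,[l]).round(4))
T=cv2.imread("pics/top0.png");S=cv2.imread("pics/scene0.png")
f=lambda im,x,y,w,h,k:cv2.convertScaleAbs(cv2.resize(im[y:y+h,x:x+w],None,fx=k,fy=k,interpolation=cv2.INTER_CUBIC),alpha=1.6)
cv2.imwrite("pics/c3.png",np.hstack([f(T,385,235,80,80,5),f(S,240,190,80,80,5)]))
E
```

```text
('top',) [ 0.5458  0.1379 -0.2819] -16.15 1.05
('scene',) [ 0.543   0.137  -0.2911] -16.68 1.56
('top', 'scene') [ 0.545   0.1377 -0.2855] -16.36 1.49
[[0.3, -0.3], [1.0, -0.5], [-0.7, 0.7], [-0.5, -0.1], [-1.1, 1.1], [0.9, 0.8], [0.6, 0.8], [0.5, 0.7], [0.7, 0.6], [-0.3, 1.1], [-0.1, 1.1], [-0.2, 1.3], [-0.4, 1.5], [-0.9, -0.7], [0.5, 0.9], [1.3, 0.2], [-1.5, -0.4]]
nest [[0.5381 0.1142 0.012 ]]
knob [[0.5666 0.2115 0.054 ]]
```

View pics/c3.png

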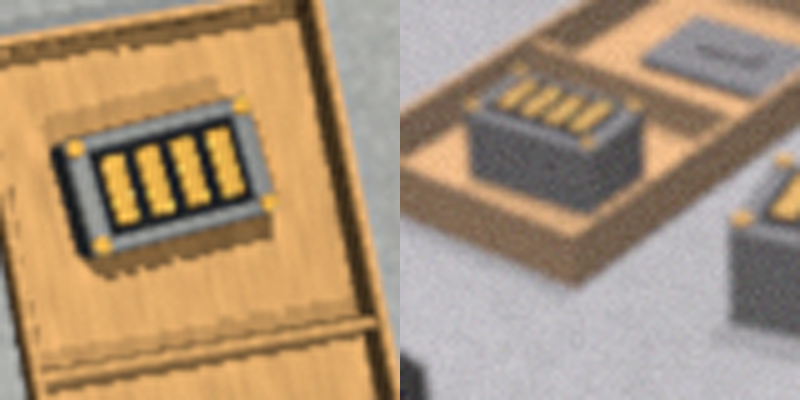

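Run:
```python
from h import *
from scipy.optimize import least_squares as ls
L=np.array([(20,32,37),(20,-32,37),(-20,-32,37),(-20,32,37)])/1000
ut=np.array([(65,143),(243,98),(273,209),(93,254)])/5+[385-.4,235-.4]
us=np.array([(190,148),(70,105),(122,68),(245,108)])/5+[240-.4,190-.4]
for cams in (("top",),("scene",),("top","scene")):
    def r(p):
        o=[]
        if "top" in cams:o.append(proj("top",place(p,L))-ut)
        if "scene" in cams:o.append(proj("scene",place(p,L))-us)
        return np.concatenate(o).ravel()
    z=ls(r,[.52,-.2,.2]); print(cams,z.x.round(4),np.degrees(z.x[2]).round(2)); 
print(z.fun.reshape(-1,2).round(1).tolist())
o=get_obs();print(o["tool_pos"],o["tool_rot"],o["time_s"])
```

```text
('top',) [ 0.5437 -0.2028  0.2404] 13.77
('scene',) [ 0.54   -0.2055  0.2166] 12.41
('top', 'scene') [ 0.5429 -0.203   0.2338] 13.4
[[-1.0, -0.3], [0.7, -0.2], [1.1, 1.1], [-0.4, 1.1], [0.1, 1.3], [-1.6, 1.4], [-0.2, 0.4], [0.5, 0.5]]
[ 0.20864627 -0.61563031  0.22261058] [1.79993222e+02 1.27343260e-03 1.87259434e+01] 1.0
```

Call:
play_rows:
  steps:
    - [[0.037, -0.024, 0.006, 0, 0, 0, 0.087], [0.037, -0.024, 0.006, 0, 0, 0, 0.087], [0.037, -0.024, 0.006, 0, 0, 0, 0.087], [0.037, -0.024, 0.006, 0, 0, 0, 0.087], [0.037, -0.024, 0.006, 0, 0, 0, 0.087], [0.037, -0.024, 0.006, 0, 0, 0, 0.087], [0.038, -0.023, 0.006, 0, 0, 0, 0.087], [0.038, -0.023, 0.006, 0, 0, 0, 0.087], [0.038, -0.024, 0.006, 0, 0, 0, 0.087], [0.038, -0.024, 0.006, 0, 0, 0, 0.087], [0.038, -0.023, 0.006, 0, 0, 0, 0.087], [0.038, -0.024, 0.006, 0, 0, 0, 0.087]]

```text
time_s: 2.2
tool_pos: [0.5443, -0.2, 0.1506]
tool_rot: [180.0, -0.0, 18.7]
force: [1.1, -1.1, -0.1]
grip_width: 0.087
grasp_force: 0.0
```

Call:
play_rows:
  steps:
    - [[0, 0, 0, 0, 0, -0.148, 0.06], [0, 0, 0, 0, 0, -0.148, 0.06], [0, 0, 0, 0, 0, -0.148, 0.06], [0, 0, 0, 0, 0, -0.148, 0.06], [0, 0, 0, 0, 0, -0.148, 0.06], [0, 0, 0, 0, 0, -0.148, 0.06], [0, 0, 0, 0, 0, -0.148, 0.06], [0, 0, 0, 0, 0, -0.148, 0.06], [0, 0, 0, 0, 0, -0.148, 0.06], [0, 0, 0, 0, 0, -0.148, 0.06], [0, 0, 0, 0, 0, 0, 0.06], [0, 0, 0, 0, 0, 0, 0.06]]

```text
time_s: 3.4
tool_pos: [0.5433, -0.2014, 0.1506]
tool_rot: [180.0, 0.0, 103.3]
force: [0.1, 0.0, 0.6]
grip_width: 0.0601
grasp_force: 0.0
```

```bash
cat >> h.py <<'E'
def unproj(c,uv,z):
    f,cx,cy=K[c]; M=view(c); d=M[:3,:3].T@np.array([(uv[0]-cx)/f,-(uv[1]-cy)/f,-1]); o=-M[:3,:3].T@M[:3,3]
    return o+d*(z-o[2])/d[2]
def mv(tgt,yaw=None): # tool-frame shift to world target
    o=get_obs(); from scipy.spatial.transform import Rotation as R
    r=R.from_euler("xyz",o["tool_rot"],degrees=True)
    print("at",o["tool_pos"].round(4),o["tool_rot"].round(2),"F",o["force"].round(1),"T",o["wrist_torque"].round(2),"w",round(o["grip_width"],4),"t",round(o["time_s"],2))
    print("shift",r.inv().apply(np.array(tgt)-o["tool_pos"]).round(4), "turn z",None if yaw is None else -np.radians(yaw-o["tool_rot"][2]).round(4))
    return o
E
python3 - <<'E'
from h import *
print(mv([.543,-.203,.015],103.4)["qpos"].round(1))
for uv in [(378,243),(447,233),(474,368),(404,380)]: print(unproj("top",uv,.026).round(4))
E
```

```text
at [ 0.5433 -0.2014  0.1506] [1.8000e+02 1.0000e-02 1.0331e+02] F [0.1 0.  0.6] T [ 0.01 -0.13  0.  ] w 0.0601 t 3.4
shift [-0.0015 -0.0007  0.1356] turn z -0.0016
[ 47.3  15.5 -34.4  97.8   9.3  69.5  23.9]
[ 0.5895 -0.1383  0.026 ]
[ 0.6067 -0.2558  0.026 ]
[ 0.3846 -0.291   0.026 ]
[ 0.3657 -0.1766  0.026 ]
```

Call:
play_rows:
  steps:
    - [[-0.0015, -0.0005, 0.03, 0, 0, 0, 0.06], [0, 0, 0.03, 0, 0, 0, 0.06], [0, 0, 0.03, 0, 0, 0, 0.06], [0, 0, 0.025, 0, 0, 0, 0.06], [0, 0, 0.015, 0, 0, 0, 0.06], [0, 0, 0.0056, 0, 0, 0, 0.06], [0, 0, 0, 0, 0, 0, 0.06], [0, 0, 0, 0, 0, 0, 0.06]]

```text
time_s: 4.25
tool_pos: [0.5442, -0.2031, 0.0162]
tool_rot: [179.9, 0.1, 103.5]
force: [1.1, 0.8, -0.8]
grip_width: 0.0599
grasp_force: 0.0
```

Call:
play_rows:
  steps:
    - [[0, 0, 0, 0, 0, 0, 0.03], [0, 0, 0, 0, 0, 0, 0.03], [0, 0, 0, 0, 0, 0, 0.03], [0, 0, 0, 0, 0, 0, 0.03], [0, 0, 0, 0, 0, 0, 0.03], [0, 0, 0, 0, 0, 0, 0.03], [0, 0, 0, 0, 0, 0, 0.03]]
  force: 20

```text
time_s: 4.95
tool_pos: [0.5431, -0.2031, 0.0154]
tool_rot: [-180.0, 0.0, 103.5]
force: [-2.5, 0.6, 5.4]
grip_width: 0.0398
grasp_force: 20.0
```

Call:
play_rows:
  steps:
    - [[0, 0, -0.02, 0, 0, 0, 0.03], [0, 0, -0.04, 0, 0, 0, 0.03], [0, 0, -0.04, 0, 0, 0, 0.03], [0, 0, -0.025, 0, 0, 0, 0.03], [0, 0, 0, 0, 0, 0, 0.03]]
  force: 30

```text
time_s: 5.45
tool_pos: [0.5459, -0.2034, 0.1436]
tool_rot: [179.7, 0.3, 103.5]
force: [1.0, -0.1, -2.6]
grip_width: 0.0396
grasp_force: 30.0
```

Call:
play_rows:
  steps:
    - [[0.015, 0.003, 0, 0, 0, 0, 0.03], [0.03, 0.007, 0, 0, 0, 0, 0.03], [0.035, 0.008, 0, 0, 0, 0, 0.03], [0.035, 0.008, 0, 0, 0, 0, 0.03], [0.035, 0.008, 0, 0, 0, 0, 0.03], [0.035, 0.008, 0, 0, 0, 0, 0.03], [0.035, 0.008, 0, 0, 0, 0, 0.03], [0.035, 0.008, 0, 0, 0, 0, 0.03], [0.03, 0.007, 0, 0, 0, 0, 0.03], [0.0245, 0.004, 0, 0, 0, 0, 0.03], [0, 0, 0, 0, 0, 0, 0.03], [0, 0, 0, 0, 0, 0, 0.03]]

```text
time_s: 6.65
tool_pos: [0.5359, 0.1153, 0.1378]
tool_rot: [-179.8, -0.0, 103.7]
force: [1.2, -0.7, -2.2]
grip_width: 0.04
grasp_force: 30.0
```

Call:
play_rows:
  steps:
    - [[0, 0, 0.01, 0, 0, 0.1, 0.03], [0, 0, 0.01, 0, 0, 0.1, 0.03], [0, 0, 0.01, 0, 0, 0.1, 0.03], [0, 0, 0.01, 0, 0, 0.1, 0.03], [0, 0, 0.01, 0, 0, 0.1, 0.03], [0, 0, 0.01, 0, 0, 0.022, 0.03], [0, 0, 0, 0, 0, 0, 0.03], [0, 0, 0, 0, 0, 0, 0.03]]

```text
time_s: 7.45
tool_pos: [0.5376, 0.1137, 0.0794]
tool_rot: [-179.9, 0.0, 73.7]
force: [0.3, 0.7, -1.8]
grip_width: 0.0398
grasp_force: 30.0
```

Run:
```python
from h import *
mv([.5381,.1142,.06],73.6)
T=read_camera("top")["frame"][:,:,::-1];S=read_camera("scene")["frame"][:,:,::-1]
cv2.imwrite("pics/t1.png",T);cv2.imwrite("pics/s1.png",S)
f=lambda im,x,y,w,h,k:cv2.convertScaleAbs(cv2.resize(im[y:y+h,x:x+w],None,fx=k,fy=k,interpolation=cv2.INTER_CUBIC),alpha=1.6)
cv2.imwrite("pics/c4.png",np.vstack([f(T,110,180,200,75*2,4)[:300*2][:, :800]])[:600])
cv2.imwrite("pics/c5.png",f(S,335,215,160,120,5))
```

```text
at [0.5376 0.1137 0.0794] [-1.7994e+02  3.0000e-02  7.3670e+01] F [ 0.3  0.7 -1.8] T [ 0.02 -0.11 -0.  ] w 0.0398 t 7.45
shift [0.0006 0.0004 0.0194] turn z 0.0012
```

View pics/c5.png

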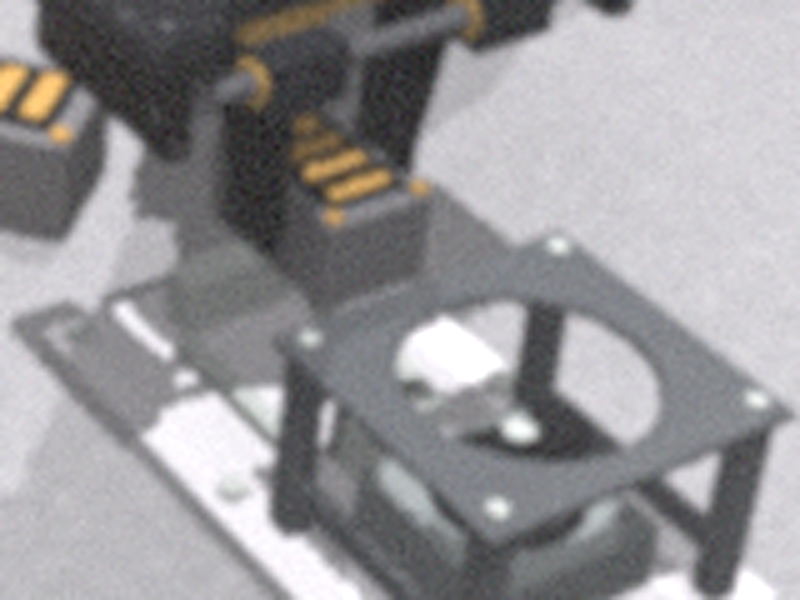

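In the close scene crop the held housing's near top corner is at about (333,226) and the right top corner at (428,190). It is level, and to the left of the guard. I'll compare it with the guard at the same height so that calibration bias cancels.

Run:
```python
from h import *
p=[.545,.1377,-.2855]
px=lambda a:np.array(a)/5+[335-.4,215-.4]
g=proj("scene",place(p,[(.056,.026,.086),(-.056,.128,.086),(.048,.120,.088),(-.048,.034,.088),(.048,.034,.088),(-.048,.12,.088)]))
ob=px([(275,340),(793,412),(497,508),(560,246),(310,338),(757,400)])
print("guard pred-obs px",(g-ob).round(1).tolist())
b=(g-ob).mean(0)
h=[.5376,.1137,np.radians(-16.33)]
L=np.array([(.02,.032,.1012),(-.02,.032,.1012)])
ob=px([(333,226),(428,190)])
print("housing pred-obs",(proj("scene",place(h,L))-ob).round(1).tolist())
# housing corner position from unproj with bias, in fixture frame
c,s=np.cos(p[2]),np.sin(p[2])
for o in ob:
    for bb in (0*b,b):
        w=unproj("scene",o+bb,.1012)[:2]-p[:2]; print((c*w[0]+s*w[1]).round(4),(-s*w[0]+c*w[1]).round(4),"ideal ±.02, .0075")
print(proj("scene",place(p,[(.02,.0075,.1012),(-.02,.0075,.1012)])))
```

```text
guard pred-obs px [[-0.7, -0.1], [0.6, 0.9], [-0.3, 1.0], [-0.2, 0.6], [-0.1, 0.6], [-0.1, 0.8]]
housing pred-obs [[0.6, 1.1], [2.2, 1.1]]
0.0187 0.004 ideal ±.02, .0075
0.0199 0.0053 ideal ±.02, .0075
-0.0192 0.0028 ideal ±.02, .0075
-0.0179 0.0041 ideal ±.02, .0075
[[401.84405649 261.2061835 ]
 [422.49984819 253.96205368]]
```

View pics/c4.png

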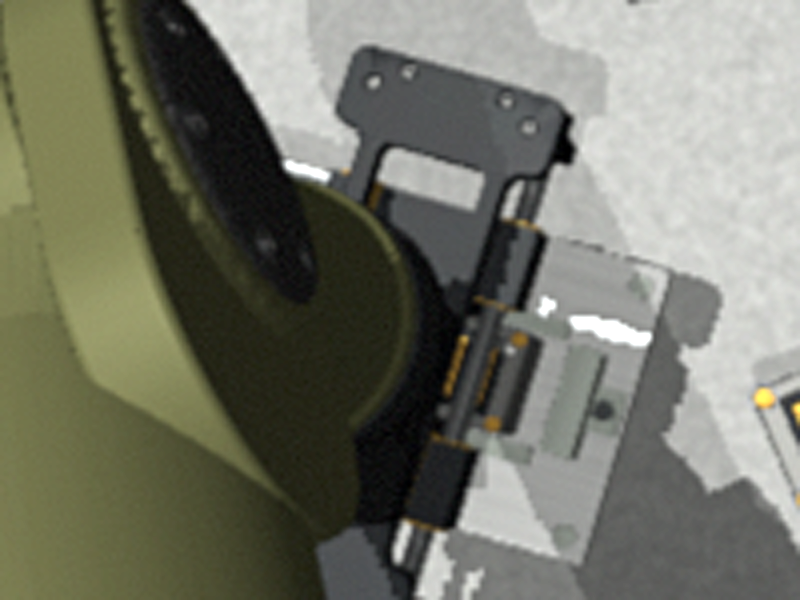

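The top crop shows the -y end domes at (519,340) and (493,424). The end stop is at about (578,400), still clear.

Run:
```python
from h import *
p=[.545,.1377,-.2855];c,s=np.cos(p[2]),np.sin(p[2])
# dome inset, from first pictures (housing pose .5429,-.203,13.4deg, top z .037)
def loc(q,w): 
    c,s=np.cos(q[2]),np.sin(q[2]); w=w[:2]-q[:2]; return np.round([c*w[0]+s*w[1],-s*w[0]+c*w[1]],4)
q=[.5434,-.2030,.2338]
print("domes top0",[loc(q,unproj("top",np.array(d)/5+[384.6,234.6],.0375)).tolist() for d in [(75,148),(241,104),(268,202),(102,243)]])
print("domes scene0",[loc(q,unproj("scene",np.array(d)/5+[239.6,189.6],.0375)).tolist() for d in [(188,142),(74,103),(119,72),(233,104)]])
print("now top, fixture frame",[loc(p,unproj("top",np.array(d)/4+[109.6,179.6],.102)).tolist() for d in [(519,340),(493,424)]])
print("now scene",[loc(p,unproj("scene",np.array(d)/5+[334.6,214.6],.102)).tolist() for d in [(335,217),(421,187)]])
# stop and plate in new top crop, for bias
print("plate corners",[loc(p,unproj("top",np.array(d)/4+[109.6,179.6],.012)).tolist() for d in [(672,270),(583,562)]], "true +-.065,-.09")
print("stop top face near edge",[loc(p,unproj("top",np.array(d)/4+[109.6,205-.4],.034)).tolist() for d in [(573,248),(542,350)]])
print("rails top c1",[loc(p,unproj("top",np.array(d)/4+[109.6,205-.4],.018)).tolist() for d in [(438,202),(570,235),(400,312),(525,350)]])
```

```text
domes top0 [[0.0163, 0.028], [0.0177, -0.0294], [-0.0156, -0.0294], [-0.016, 0.0274]]
domes scene0 [[0.0129, 0.0261], [0.0121, -0.0315], [-0.0181, -0.031], [-0.0211, 0.0246]]
now top, fixture frame [[0.018, -0.0531], [-0.0148, -0.0534]]
now scene [[0.016, 0.0013], [-0.0175, 0.0013]]
plate corners [[0.0669, -0.0895], [-0.0618, -0.09]] true +-.065,-.09
stop top face near edge [[0.0224, -0.0623], [-0.0213, -0.0628]]
rails top c1 [[0.0252, 0.0015], [0.0277, -0.0568], [-0.0237, 0.0023], [-0.0239, -0.0533]]
```

Call:
play_rows:
  steps:
    - [[0.0005, 0.0005, 0.01, 0, 0, 0, 0.03], [0, 0, 0.015, 0, 0, 0, 0.03], [0, 0, 0.012, 0, 0, 0, 0.03], [0, 0, 0.008, 0, 0, 0, 0.03], [0, 0, 0.005, 0, 0, 0, 0.03], [0, 0, 0, 0, 0, 0, 0.03], [0, 0, 0, 0, 0, 0, 0.03]]

```text
time_s: 8.4
tool_pos: [0.5387, 0.1148, 0.03]
tool_rot: [180.0, -0.0, 73.6]
force: [1.0, 0.1, -1.6]
grip_width: 0.0393
grasp_force: 30.0
```

Call:
play_rows:
  steps:
    - [[0, 0, 0.001, 0, 0, 0, 0.03], [0, 0, 0.001, 0, 0, 0, 0.03], [0, 0, 0.001, 0, 0, 0, 0.03], [0, 0, 0, 0, 0, 0, 0.03]]

```text
time_s: 8.8
tool_pos: [0.5385, 0.1145, 0.0269]
tool_rot: [180.0, 0.0, 73.6]
force: [0.4, -0.1, -1.7]
grip_width: 0.0396
grasp_force: 30.0
```

Run:
```python
from h import *
mv([.5381,.1142,.0244],73.6)
```

```text
at [0.5385 0.1145 0.0269] [1.7999e+02 1.0000e-02 7.3610e+01] F [ 0.4 -0.1 -1.7] T [-0.05 -0.08 -0.01] w 0.0396 t 8.8
shift [-0.0004 -0.0003  0.0025] turn z 0.0002
```

Call:
play_rows:
  steps:
    - [[0, 0, 0.001, 0, 0, 0, 0.03], [0, 0, 0.001, 0, 0, 0, 0.03], [0, 0, 0, 0, 0, 0, 0.03]]

```text
time_s: 9.1
tool_pos: [0.5384, 0.1145, 0.0248]
tool_rot: [-180.0, 0.0, 73.6]
force: [-0.2, -0.1, -1.2]
grip_width: 0.04
grasp_force: 30.0
```

Call:
play_rows:
  steps:
    - [[0, 0, 0.0005, 0, 0, 0, 0.03], [0, 0, 0, 0, 0, 0, 0.03]]

```text
time_s: 9.3
tool_pos: [0.5386, 0.1146, 0.0244]
tool_rot: [180.0, 0.0, 73.6]
force: [0.1, -0.7, -2.4]
grip_width: 0.0399
grasp_force: 30.0
```

Call:
play_rows:
  steps:
    - [[0, 0, 0.0005, 0, 0, 0, 0.03], [0, 0, 0.0005, 0, 0, 0, 0.03], [0, 0, 0, 0, 0, 0, 0.03]]

```text
time_s: 9.6
tool_pos: [0.5385, 0.1146, 0.0244]
tool_rot: [180.0, 0.0, 73.6]
force: [-3.4, -1.3, 7.0]
grip_width: 0.0395
grasp_force: 30.0
```

Call:
play_rows:
  steps:
    - [[0, 0, 0, 0, 0, 0, 0.055], [0, 0, 0, 0, 0, 0, 0.055], [0, 0, 0, 0, 0, 0, 0.055], [0, 0, -0.01, 0, 0, 0, 0.055], [0, 0, -0.03, 0, 0, 0, 0.055], [0, 0, -0.04, 0, 0, 0, 0.055], [0, 0, -0.04, 0, 0, 0, 0.055], [0, 0, -0.02, 0, 0, 0, 0.055], [0, 0, 0, 0, 0, 0, 0.055], [0, 0, 0, 0, 0, 0, 0.055]]

```text
time_s: 10.6
tool_pos: [0.5386, 0.1145, 0.1638]
tool_rot: [179.9, 0.0, 73.6]
force: [-0.5, -0.8, -0.7]
grip_width: 0.0547
grasp_force: 0.0
```

Run:
```python
from h import *
mv([.5666,.2115,.165],151.6)
T=read_camera("top")["frame"][:,:,::-1];S=read_camera("scene")["frame"][:,:,::-1]
cv2.imwrite("pics/t2.png",T);cv2.imwrite("pics/s2.png",S)
f=lambda im,x,y,w,h,k:cv2.convertScaleAbs(cv2.resize(im[y:y+h,x:x+w],None,fx=k,fy=k,interpolation=cv2.INTER_CUBIC),alpha=1.6)
cv2.imwrite("pics/c6.png",np.hstack([f(T,200,225,80,100,5),f(S,340,255,80,100,5)]))
```

```text
at [0.5386 0.1145 0.1638] [1.7995e+02 1.0000e-02 7.3610e+01] F [-0.5 -0.8 -0.7] T [ 0.01 -0.11 -0.07] w 0.0547 t 10.6
shift [ 0.101  -0.0005 -0.0013] turn z -1.3612
```

View pics/c6.png

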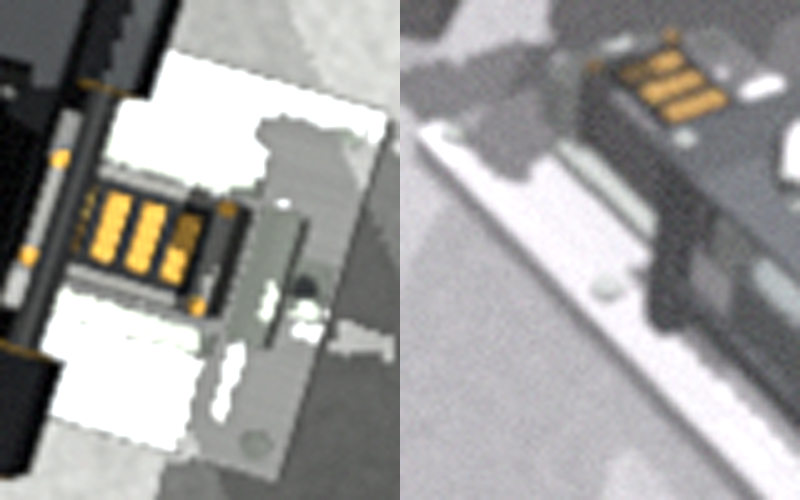

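The top crop shows the housing seated square between the rails, with its -y end at about (225,255) and a gap left to the stop at (265,270). Next I'll look closely at the knob in the first picture.

Run:
```python
from h import *
p=[.545,.1377,-.2855]
def loc(q,w): 
    c,s=np.cos(q[2]),np.sin(q[2]); w=w[:2]-q[:2]; return np.round([c*w[0]+s*w[1],-s*w[0]+c*w[1]],4)
print("skirt",loc(p,unproj("top",(167.5,256.6),.044)),"dot",loc(p,unproj("top",(162.6,253.9),.065)),"hole",loc(p,unproj("top",((92+298)/8+109.6,(92+288)/8+204.6),.086)))
print("scene dot",loc(p,unproj("scene",(518/5+334.6,228/5+254.6),.065)))
T=cv2.imread("pics/top0.png");S=cv2.imread("pics/scene0.png")
g=lambda im:np.clip(255*(im/255.)**.5,0,255).astype(np.uint8)
f=lambda im,x,y,w,h,k:g(cv2.resize(im[y:y+h,x:x+w],None,fx=k,fy=k,interpolation=cv2.INTER_CUBIC))
cv2.imwrite("pics/c7.png",np.hstack([f(T,145,235,40,50,10),f(S,410,275,40,50,10)]))
```

```text
skirt [-0.0018  0.0758] dot [0.0003 0.0773] hole [0.0013 0.0768]
scene dot [-0.0008  0.0755]
```

View pics/c7.png

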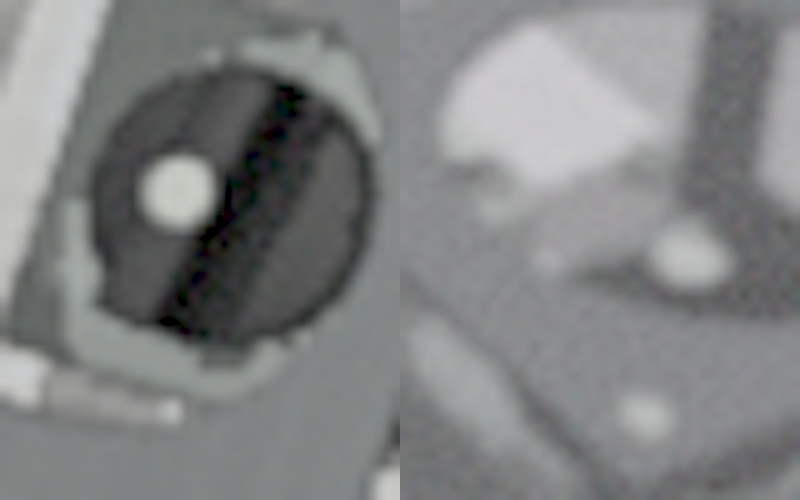

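The picture shows the silver dot on the knob axis at (180,190), matching the model. The bar edge lies about 27° clockwise from image-up, so the knob was found about 0.19 rad from open.

Call:
play_rows:
  steps:
    - [[0.01, 0, 0, 0, 0, 0, 0.028], [0.025, 0, 0, 0, 0, 0, 0.028], [0.03, 0, 0, 0, 0, 0, 0.028], [0.025, 0, 0, 0, 0, 0, 0.028], [0.011, -0.0005, 0, 0, 0, 0, 0.028], [0, 0, 0, 0, 0, 0, 0.028]]

```text
time_s: 11.4
tool_pos: [0.5659, 0.214, 0.1628]
tool_rot: [-179.9, -0.0, 73.8]
force: [0.4, -0.6, -0.1]
grip_width: 0.0284
grasp_force: 0.0
```

Call:
play_rows:
  steps:
    - [[0, 0, 0, 0, 0, -0.08, 0.028], [0, 0, 0, 0, 0, -0.14, 0.028], [0, 0, 0, 0, 0, -0.14, 0.028], [0, 0, 0, 0, 0, -0.14, 0.028], [0, 0, 0, 0, 0, -0.14, 0.028], [0, 0, 0, 0, 0, -0.14, 0.028], [0, 0, 0, 0, 0, -0.14, 0.028], [0, 0, 0, 0, 0, -0.14, 0.028], [0, 0, 0, 0, 0, -0.14, 0.028], [0, 0, 0, 0, 0, -0.14, 0.028], [0, 0, 0, 0, 0, -0.046, 0.028], [0, 0, 0, 0, 0, 0, 0.028]]

```text
time_s: 12.6
tool_pos: [0.5666, 0.2097, 0.163]
tool_rot: [-179.9, 0.0, 152.9]
force: [-0.6, 0.8, 0.3]
grip_width: 0.0281
grasp_force: 0.0
```

Run:
```python
from h import *
print(mv([.5666,.2115,.047],153)["qpos"].round(1))
o=[get_obs()["wrist_torque"][2] for _ in range(5)];print(np.round(o,3))
```

```text
at [0.5666 0.2097 0.163 ] [-179.91    0.    152.91] F [-0.6  0.8  0.3] T [ 0.04 -0.17 -0.05] w 0.0281 t 12.6
shift [0.0009 0.0018 0.116 ] turn z -0.0016
[ 21.9  24.4 -56.6  92.9  21.1  74.2  24.7]
[-0.052 -0.052 -0.052 -0.052 -0.052]
```

Call:
play_rows:
  steps:
    - [[0, 0, 0, 0, 0, 0, 0.028], [0, 0, 0.02, 0, 0, 0, 0.028], [0, 0, 0.02, 0, 0, 0, 0.028], [0, 0, 0, 0, 0, 0, 0.028], [0, 0, 0, 0, 0, 0, 0.028], [0, 0, 0, 0, 0, 0, 0.028]]

```text
time_s: 13.2
tool_pos: [0.5671, 0.2119, 0.1246]
tool_rot: [179.9, 0.1, 153.0]
force: [0.1, -0.4, -0.2]
grip_width: 0.0279
grasp_force: 0.0
```

Run:
```python
from h import *
mv([.5666,.2115,.047],153)
```

```text
at [0.5671 0.2119 0.1246] [1.7995e+02 7.0000e-02 1.5300e+02] F [ 0.1 -0.4 -0.2] T [ 0.06 -0.18 -0.03] w 0.0279 t 13.2
shift [ 0.0004 -0.0006  0.0776] turn z 0.0
```

Settled on target; now descending through the opening.

Call:
play_rows:
  steps:
    - [[0, 0, 0.01, 0, 0, 0, 0.028], [0, 0, 0.015, 0, 0, 0, 0.028], [0, 0, 0.015, 0, 0, 0, 0.028], [0, 0, 0.015, 0, 0, 0, 0.028], [0, 0, 0.01, 0, 0, 0, 0.028], [0, 0, 0.008, 0, 0, 0, 0.028], [0, 0, 0.004, 0, 0, 0, 0.028], [0, 0, 0, 0, 0, 0, 0.028], [0, 0, 0, 0, 0, 0, 0.028]]

```text
time_s: 14.1
tool_pos: [0.5669, 0.2119, 0.0469]
tool_rot: [180.0, 0.0, 153.0]
force: [0.3, -0.1, 0.6]
grip_width: 0.0281
grasp_force: 0.0
```

Call:
play_rows:
  steps:
    - [[0, 0, 0, 0, 0, 0, 0.005], [0, 0, 0, 0, 0, 0, 0.005], [0, 0, 0, 0, 0, 0, 0.005], [0, 0, 0, 0, 0, 0, 0.005], [0, 0, 0, 0, 0, 0, 0.005], [0, 0, 0, 0, 0, 0, 0.005]]
  force: 10

```text
time_s: 14.7
tool_pos: [0.5668, 0.2116, 0.0468]
tool_rot: [180.0, 0.0, 153.0]
force: [-0.4, -0.3, 3.3]
grip_width: 0.0117
grasp_force: 10.0
```

Run:
```python
from h import *
mv([.5666,.2115,.047],153)
```

```text
at [0.5668 0.2116 0.0468] [1.7999e+02 3.0000e-02 1.5303e+02] F [-0.4 -0.3  3.3] T [ 0.02 -0.14  0.15] w 0.0117 t 14.7
shift [ 0.0001 -0.0002 -0.0002] turn z 0.0005
```

Call:
play_rows:
  steps:
    - [[0, 0, 0, 0, 0, 0, 0.005], [0, 0, 0, 0, 0, 0.05, 0.005], [0, 0, 0, 0, 0, 0.07, 0.005], [0, 0, 0, 0, 0, 0.07, 0.005], [0, 0, 0, 0, 0, 0.07, 0.005], [0, 0, 0, 0, 0, 0.07, 0.005], [0, 0, 0, 0, 0, 0.07, 0.005], [0, 0, 0, 0, 0, 0.07, 0.005], [0, 0, 0, 0, 0, 0.07, 0.005], [0, 0, 0, 0, 0, 0.06, 0.005], [0, 0, 0, 0, 0, 0, 0.005], [0, 0, 0, 0, 0, 0, 0.005]]
  force: 40

```text
time_s: 15.9
tool_pos: [0.5661, 0.2109, 0.0467]
tool_rot: [-179.9, 0.1, 118.6]
force: [-2.6, -1.9, 6.0]
grip_width: 0.0116
grasp_force: 39.9
```

Run:
```python
from h import *
mv([.5666,.2115,.047],153)
```

```text
at [0.5661 0.2109 0.0467] [-1.7990e+02  6.0000e-02  1.1863e+02] F [-2.6 -1.9  6. ] T [-0.38  0.41 -0.  ] w 0.0116 t 15.9
shift [ 0.0003  0.0007 -0.0003] turn z -0.5998
```

Call:
play_rows:
  steps:
    - [[0, 0, 0, 0, 0, 0.03, 0.005], [0, 0, 0, 0, 0, 0.03, 0.005], [0, 0, 0, 0, 0, 0.03, 0.005], [0, 0, 0, 0, 0, 0, 0.005], [0, 0, 0, 0, 0, 0, 0.005]]

```text
time_s: 16.4
tool_pos: [0.566, 0.2109, 0.0468]
tool_rot: [-179.9, 0.1, 113.5]
force: [-1.8, -1.3, 6.2]
grip_width: 0.0113
grasp_force: 39.9
```

Run:
```python
from h import *
mv([.5666,.2115,.047],153)
```

```text
at [0.566  0.2109 0.0468] [-1.7990e+02  7.0000e-02  1.1349e+02] F [-1.8 -1.3  6.2] T [-0.48  0.45  0.09] w 0.0113 t 16.4
shift [ 0.0004  0.0008 -0.0002] turn z -0.6896
```

Call:
play_rows:
  steps:
    - [[0, 0, 0, 0, 0, 0.02, 0.005], [0, 0, 0, 0, 0, 0.02, 0.005], [0, 0, 0, 0, 0, 0.02, 0.005], [0, 0, 0, 0, 0, 0.02, 0.005]]

```text
time_s: 16.8
tool_pos: [0.5659, 0.2108, 0.0467]
tool_rot: [-179.9, 0.1, 108.9]
force: [-2.6, -1.7, 6.2]
grip_width: 0.012
grasp_force: 39.9
```

Run:
```python
from h import *
mv([.5666,.2115,.047],153)
```

```text
at [0.5659 0.2108 0.0467] [-1.7988e+02  8.0000e-02  1.0888e+02] F [-2.6 -1.7  6.2] T [-0.58  0.57  0.23] w 0.012 t 16.8
shift [ 0.0004  0.0009 -0.0003] turn z -0.7701
```

Call:
play_rows:
  steps:
    - [[0, 0, 0, 0, 0, 0.02, 0.005], [0, 0, 0, 0, 0, 0.02, 0.005], [0, 0, 0, 0, 0, 0.02, 0.005]]

```text
time_s: 17.1
tool_pos: [0.5658, 0.2108, 0.0467]
tool_rot: [-179.9, 0.1, 105.4]
force: [-3.1, -3.1, 6.8]
grip_width: 0.0118
grasp_force: 39.9
```

```bash
cat > m.py <<'E'
from h import *
mv([.5666,.2115,.047],153)
# a camera call passes 0.05 s: a few fresh static readings
v=[]
for _ in range(4): read_camera("top"); o=get_obs(); v.append([o["wrist_torque"][2],o["tool_rot"][2]])
print(np.round(v,3).tolist())
E
python3 m.py
```

```text
at [0.5658 0.2108 0.0467] [-1.7988e+02  9.0000e-02  1.0544e+02] F [-3.1 -3.1  6.8] T [-0.62  0.6   0.23] w 0.0118 t 17.1
shift [ 0.0005  0.001  -0.0003] turn z -0.8301
[[0.169, 105.39], [0.17, 105.461], [0.197, 105.479], [0.169, 105.476]]
```

Call:
play_rows:
  steps:
    - [[0, 0, 0, 0, 0, 0.02, 0.005], [0, 0, 0, 0, 0, 0.02, 0.005]]

```text
time_s: 17.5
tool_pos: [0.5657, 0.2108, 0.0467]
tool_rot: [-179.9, 0.1, 103.1]
force: [-3.5, -2.4, 5.6]
grip_width: 0.0116
grasp_force: 39.9
```

```bash
python3 m.py
```

```text
at [0.5657 0.2108 0.0467] [-1.7987e+02  9.0000e-02  1.0315e+02] F [-3.5 -2.4  5.6] T [-0.58  0.64  0.22] w 0.0116 t 17.5
shift [ 0.0005  0.001  -0.0003] turn z -0.8701
[[0.121, 103.099], [0.204, 103.168], [0.116, 103.181], [0.139, 103.186]]
```

Call:
play_rows:
  steps:
    - [[0, 0, 0, 0, 0, 0.02, 0.005], [0, 0, 0, 0, 0, 0.02, 0.005]]

```text
time_s: 17.9
tool_pos: [0.5657, 0.2107, 0.0467]
tool_rot: [-179.9, 0.1, 100.9]
force: [-3.6, -2.2, 7.6]
grip_width: 0.0116
grasp_force: 39.9
```

```bash
python3 m.py
```

```text
at [0.5657 0.2107 0.0467] [-1.7987e+02  1.0000e-01  1.0085e+02] F [-3.6 -2.2  7.6] T [-0.61  0.7   0.18] w 0.0116 t 17.9
shift [ 0.0006  0.001  -0.0003] turn z -0.9101
[[0.205, 100.81], [0.134, 100.874], [0.162, 100.893], [0.205, 100.895]]
```

Call:
play_rows:
  steps:
    - [[0, 0, 0, 0, 0, 0.015, 0.005], [0, 0, 0, 0, 0, 0.015, 0.005]]

```text
time_s: 18.3
tool_pos: [0.5656, 0.2107, 0.0467]
tool_rot: [-179.9, 0.1, 99.2]
force: [-3.8, -2.3, 8.3]
grip_width: 0.0114
grasp_force: 39.9
```

```bash
python3 m.py
```

```text
at [0.5656 0.2107 0.0467] [-1.7986e+02  1.1000e-01  9.9150e+01] F [-3.8 -2.3  8.3] T [-0.57  0.72  0.19] w 0.0114 t 18.3
shift [ 0.0006  0.0011 -0.0003] turn z -0.9398
[[0.196, 99.115], [0.16, 99.167], [0.183, 99.177], [0.177, 99.177]]
```

Call:
play_rows:
  steps:
    - [[0, 0, 0, 0, 0, 0.015, 0.005], [0, 0, 0, 0, 0, 0.015, 0.005]]

```text
time_s: 18.7
tool_pos: [0.5656, 0.2107, 0.0467]
tool_rot: [-179.9, 0.1, 97.4]
force: [-3.1, -3.2, 7.9]
grip_width: 0.0114
grasp_force: 39.9
```

```bash
python3 m.py
```

```text
at [0.5656 0.2107 0.0467] [-1.7986e+02  1.1000e-01  9.7430e+01] F [-3.1 -3.2  7.9] T [-0.62  0.72  0.15] w 0.0114 t 18.7
shift [ 0.0006  0.0011 -0.0003] turn z -0.9698
[[0.214, 97.396], [0.214, 97.449], [0.135, 97.46], [0.19, 97.462]]
```

Call:
play_rows:
  steps:
    - [[0, 0, 0, 0, 0, 0.015, 0.005], [0, 0, 0, 0, 0, 0.01, 0.005]]

```text
time_s: 19.1
tool_pos: [0.5655, 0.2107, 0.0467]
tool_rot: [-179.9, 0.1, 96.0]
force: [-3.9, -2.4, 7.8]
grip_width: 0.0116
grasp_force: 39.9
```

```bash
python3 m.py
```

```text
at [0.5655 0.2107 0.0467] [-1.7986e+02  1.2000e-01  9.6010e+01] F [-3.9 -2.4  7.8] T [-0.63  0.78  0.22] w 0.0116 t 19.1
shift [ 0.0007  0.0011 -0.0003] turn z -0.9947
[[0.252, 95.986], [0.151, 96.023], [0.146, 96.028], [0.172, 96.027]]
```

Call:
play_rows:
  steps:
    - [[0, 0, 0, 0, 0, 0.015, 0.005], [0, 0, 0, 0, 0, 0.01, 0.005]]

```text
time_s: 19.5
tool_pos: [0.5655, 0.2107, 0.0467]
tool_rot: [-179.9, 0.1, 94.6]
force: [-4.2, -2.8, 7.7]
grip_width: 0.0114
grasp_force: 39.9
```

```bash
python3 m.py
```

```text
at [0.5655 0.2107 0.0467] [-1.7986e+02  1.2000e-01  9.4580e+01] F [-4.2 -2.8  7.7] T [-0.63  0.82  0.21] w 0.0114 t 19.5
shift [ 0.0007  0.0012 -0.0003] turn z -1.0197
[[0.207, 94.555], [0.187, 94.59], [0.148, 94.599], [0.132, 94.596]]
```

Call:
play_rows:
  steps:
    - [[0, 0, 0, 0, 0, 0.015, 0.005], [0, 0, 0, 0, 0, 0.01, 0.005]]

```text
time_s: 19.9
tool_pos: [0.5654, 0.2107, 0.0467]
tool_rot: [-179.9, 0.1, 93.1]
force: [-4.0, -2.8, 7.6]
grip_width: 0.0117
grasp_force: 39.9
```

```bash
python3 m.py
```

```text
at [0.5654 0.2107 0.0467] [-1.7986e+02  1.3000e-01  9.3140e+01] F [-4.  -2.8  7.6] T [-0.63  0.81  0.2 ] w 0.0117 t 19.9
shift [ 0.0007  0.0012 -0.0003] turn z -1.0447
[[0.213, 93.123], [0.149, 93.16], [0.146, 93.166], [0.13, 93.163]]
```

Call:
play_rows:
  steps:
    - [[0, 0, 0, 0, 0, 0.015, 0.005], [0, 0, 0, 0, 0, 0.01, 0.005]]

```text
time_s: 20.3
tool_pos: [0.5654, 0.2107, 0.0467]
tool_rot: [-179.9, 0.1, 91.7]
force: [-3.6, -2.9, 7.4]
grip_width: 0.0117
grasp_force: 39.9
```

```bash
python3 m.py
```

```text
at [0.5654 0.2107 0.0467] [-1.7986e+02  1.3000e-01  9.1710e+01] F [-3.6 -2.9  7.4] T [-0.64  0.84  0.2 ] w 0.0117 t 20.3
shift [ 0.0007  0.0012 -0.0003] turn z -1.0697
[[0.22, 91.691], [0.173, 91.721], [0.21, 91.733], [0.212, 91.734]]
```

Call:
play_rows:
  steps:
    - [[0, 0, 0, 0, 0, 0.015, 0.005], [0, 0, 0, 0, 0, 0.01, 0.005]]

```text
time_s: 20.7
tool_pos: [0.5654, 0.2107, 0.0467]
tool_rot: [-179.9, 0.1, 90.3]
force: [-4.6, -2.6, 7.2]
grip_width: 0.0115
grasp_force: 39.9
```

```bash
python3 m.py
```

```text
at [0.5654 0.2107 0.0467] [-1.7986e+02  1.4000e-01  9.0280e+01] F [-4.6 -2.6  7.2] T [-0.58  0.87  0.21] w 0.0115 t 20.7
shift [ 0.0008  0.0012 -0.0003] turn z -1.0947
[[0.162, 90.258], [0.216, 90.295], [0.188, 90.301], [0.213, 90.303]]
```

Call:
play_rows:
  steps:
    - [[0, 0, 0, 0, 0, 0.01, 0.005], [0, 0, 0, 0, 0, 0.01, 0.005]]

```text
time_s: 21.1
tool_pos: [0.5653, 0.2107, 0.0467]
tool_rot: [-179.9, 0.1, 89.1]
force: [-4.0, -2.6, 8.3]
grip_width: 0.012
grasp_force: 39.9
```

```bash
sed -i 's/range(4)/range(6)/' m.py; python3 m.py
```

```text
at [0.5653 0.2107 0.0467] [-1.7986e+02  1.4000e-01  8.9150e+01] F [-4.  -2.6  8.3] T [-0.63  0.85  0.25] w 0.012 t 21.1
shift [ 0.0008  0.0012 -0.0003] turn z -1.1145
[[0.261, 89.124], [0.192, 89.158], [0.197, 89.164], [0.234, 89.174], [0.225, 89.165], [0.247, 89.167]]
```

Call:
play_rows:
  steps:
    - [[0, 0, 0, 0, 0, 0.01, 0.005], [0, 0, 0, 0, 0, 0.01, 0.005]]

```text
time_s: 21.6
tool_pos: [0.5653, 0.2107, 0.0467]
tool_rot: [-179.9, 0.1, 88.0]
force: [-4.9, -3.0, 7.8]
grip_width: 0.0117
grasp_force: 39.9
```

```bash
python3 m.py
```

```text
at [0.5653 0.2107 0.0467] [-1.7986e+02  1.5000e-01  8.8010e+01] F [-4.9 -3.   7.8] T [-0.7   0.89  0.28] w 0.0117 t 21.6
shift [ 0.0008  0.0013 -0.0003] turn z -1.1343
[[0.326, 87.989], [0.325, 88.024], [0.262, 88.028], [0.288, 88.034], [0.263, 88.035], [0.239, 88.033]]
```

Call:
play_rows:
  steps:
    - [[0, 0, 0, 0, 0, 0.01, 0.005]]

```text
time_s: 22.0
tool_pos: [0.5653, 0.2107, 0.0467]
tool_rot: [-179.9, 0.2, 87.5]
force: [-4.3, -2.9, 7.5]
grip_width: 0.0116
grasp_force: 39.9
```

```bash
python3 m.py
```

```text
at [0.5653 0.2107 0.0467] [-1.7986e+02  1.5000e-01  8.7460e+01] F [-4.3 -2.9  7.5] T [-0.68  0.86  0.35] w 0.0116 t 22.0
shift [ 0.0008  0.0013 -0.0003] turn z -1.1439
[[0.302, 87.426], [0.305, 87.454], [0.328, 87.463], [0.369, 87.464], [0.369, 87.466], [0.288, 87.466]]
```

Mean torque is now 0.33 N m against 0.175 turning freely, which puts the jaw at about 16 N. I'll release and withdraw.

Call:
play_rows:
  steps:
    - [[0, 0, 0, 0, 0, 0, 0.028], [0, 0, 0, 0, 0, 0, 0.028], [0, 0, 0, 0, 0, 0, 0.028], [0, 0, 0, 0, 0, 0, 0.028], [0, 0, -0.01, 0, 0, 0, 0.028], [0, 0, -0.015, 0, 0, 0, 0.028], [0, 0, -0.02, 0, 0, 0, 0.028], [0, 0, -0.03, 0, 0, 0, 0.028], [0, 0, -0.04, 0, 0, 0, 0.028], [0, 0, -0.04, 0, 0, 0, 0.028], [0, 0, -0.02, 0, 0, 0, 0.028], [0, 0, 0, 0, 0, 0, 0.028]]

```text
time_s: 23.5
tool_pos: [0.5685, 0.2131, 0.2269]
tool_rot: [179.5, -0.2, 87.4]
force: [0.6, 0.4, 0.6]
grip_width: 0.0283
grasp_force: 0.0
```

Call:
play_rows:
  steps:
    - [[-0.03, -0.03, 0, 0, 0, 0, 0.028], [-0.035, -0.035, 0, 0, 0, 0, 0.028], [-0.035, -0.035, 0, 0, 0, 0, 0.028], [-0.035, -0.035, 0, 0, 0, 0, 0.028], [-0.035, 0, 0, 0, 0, 0, 0.028], [-0.035, 0, 0, 0, 0, 0, 0.028], [-0.035, 0, 0, 0, 0, 0, 0.028], [-0.03, 0, 0, 0, 0, 0, 0.028], [-0.03, 0, 0, 0, 0, 0, 0.028], [-0.03, 0, 0, 0, 0, 0, 0.028], [0, 0, 0, 0, 0, 0, 0.028]]

```text
time_s: 24.6
tool_pos: [0.4156, -0.116, 0.2209]
tool_rot: [-179.9, 0.0, 87.1]
force: [0.5, 0.0, -0.2]
grip_width: 0.0282
grasp_force: 0.0
```

Run:
```python
from h import *
mv([.5,.1,.2])
T=read_camera("top")["frame"][:,:,::-1];cv2.imwrite("pics/t3.png",T)
f=lambda im,x,y,w,h,k:cv2.convertScaleAbs(cv2.resize(im[y:y+h,x:x+w],None,fx=k,fy=k,interpolation=cv2.INTER_CUBIC),alpha=1.7)
cv2.imwrite("pics/c8.png",f(T,110,205,180,120,4))
```

```text
at [ 0.4156 -0.116   0.2209] [-1.7994e+02  5.0000e-02  8.7050e+01] F [ 0.5  0.  -0.2] T [-0.01 -0.06  0.02] w 0.0282 t 24.6
shift [0.2201 0.0732 0.0206] turn z None
```

View pics/c8.png

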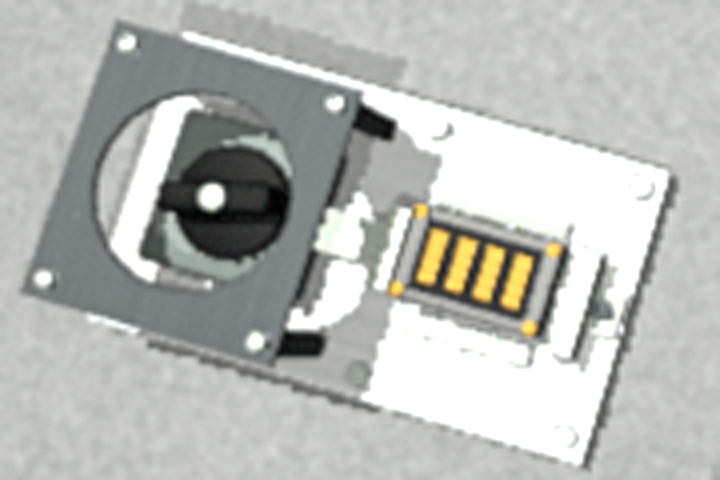

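Run:
```python
from h import *
p=[.545,.1377,-.2855]
def loc(q,w): 
    c,s=np.cos(q[2]),np.sin(q[2]); w=w[:2]-q[:2]; return np.round([c*w[0]+s*w[1],-s*w[0]+c*w[1]],4)
for d in [(421,211),(397,288),(554,250),(529,327)]: print(loc(p,unproj("top",np.array(d)/4+[109.6,204.6],.047)))
```

```text
[ 0.019  -0.0001]
[-0.0137 -0.0006]
[ 0.0191 -0.0573]
[-0.0135 -0.057 ]
```

The housing now sits against the stop: its -y end is at about -61 mm, and it moved about 4 mm. The jaw is closed on it, the knob bar is at about 1.32 rad, and the arm is clear.

```bash
python3 -c "
from cell import *
print(sign_off())"
```

```text
the job is handed in; nothing more can be done
None
```

The housing is in the nest, clamped against the end stop at roughly 16 N (estimated from the knob torque). The arm is clear, the other things were not touched, and the job was handed in at about 25 s.

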